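# Go / no-go check of washed centrifuge sleeves

### The job

Check the two white centrifuge sleeves on the steel gauge pin, one after the other: slide the sleeve straight down over the pin as far as it goes by itself, without forcing it, then put that sleeve away before trying the other. A sound sleeve slides fully home onto the gauge's foot and belongs in the blue tray; a sleeve that has shrunk inside sticks part-way and belongs in the orange tray. Finish with each sleeve standing upright in its tray, mouth down as it started, and leave the bottle and jar where they are.

Things in the scene. Friction and masses are not known exactly. Their poses are not given: they have to be found in the camera images.
- sleeve_a_center (a point): Centre of a white plastic sleeve: upright round cylinder 42 mm wide, 90 mm tall, about 70 g, closed on top, open below (mouth 31 mm wide, 85 mm deep), standing mouth down. On its axis 45 mm above the mouth rim; z points to the closed end. Gripped 5 to 15 mm above this point the gripper's body clears its top. Whether it is sound or shrunk inside shows only on the gauge.
- sleeve_b_center (a point): The same point of the other white sleeve, outwardly identical. Whether it is sound or shrunk inside shows only on the gauge.
- gauge_seat (a point): Fixed gauge: upright steel pin on a round foot. Point: on the pin's axis at the foot's top face, z up. The pin is 28 mm thick for 40 mm, tapers over 8 mm to 20 mm and ends 74 mm above here in a bevelled nose. A sound sleeve (1.5 mm play all round) rests its rim on the foot, centre 45 mm above here; a shrunk one stops at the taper, centre about 76 mm above. Rigid stops: 5 to 8 N is plenty.
- keep_tray_in (a point): Blue tray for sound sleeves, fixed, square, 130 x 130 mm outside, walls 5 mm thick and 22 mm high; this point is the centre of its inner floor, 5 mm above the table, axes along its walls.
- reject_tray_in (a point): Orange tray for shrunk sleeves, of the same size; this point is the centre of its inner floor, 5 mm above the table.
- gauge: The whole gauge, fixed; dark foot 90 mm wide and 12 mm thick; origin at the centre of the foot's underside, on the table.
- tea_bottle: Bystander: loose amber bottle with a white cap, 68 mm wide, 160 mm tall; origin at the centre of its underside.
- pill_jar: Bystander: loose white jar, 60 mm wide, 85 mm tall; origin at the centre of its underside.
Not all that is in view belongs to the job. Leave any yellow look-alike of the part that bears sleeve_b_center alone. Of the things that look like the part that bears reject_tray_in, the larger one is meant.

How it is judged:
On the way, in this order (a step that is already met when the one before it is completed fails the run):
1. one sleeve is on the gauge pin as far down as it goes (((horizontal distance between sleeve_a_center and gauge_seat below 0.006 m and angle between sleeve_a_center's own z axis and vertical below 0.12 rad and z of sleeve_a_center in the frame of gauge_seat between 0.038 and 0.05 m) or (horizontal distance between sleeve_b_center and gauge_seat below 0.006 m and angle between sleeve_b_center's own z axis and vertical below 0.12 rad and z of sleeve_b_center in the frame of gauge_seat between 0.069 and 0.081 m))), for 0.1 s.
2. with that sleeve standing in its right tray, the other is on the gauge pin as far down as it goes (((horizontal distance between sleeve_a_center and gauge_seat below 0.006 m and angle between sleeve_a_center's own z axis and vertical below 0.12 rad and z of sleeve_a_center in the frame of gauge_seat between 0.038 and 0.05 m and horizontal distance between sleeve_b_center and reject_tray_in below 0.065 m and z of sleeve_b_center in the frame of reject_tray_in between 0.04 and 0.052 m and angle between sleeve_b_center's own z axis and vertical below 0.1 rad) or (horizontal distance between sleeve_b_center and gauge_seat below 0.006 m and angle between sleeve_b_center's own z axis and vertical below 0.12 rad and z of sleeve_b_center in the frame of gauge_seat between 0.069 and 0.081 m and horizontal distance between sleeve_a_center and keep_tray_in below 0.065 m and z of sleeve_a_center in the frame of keep_tray_in between 0.04 and 0.052 m and angle between sleeve_a_center's own z axis and vertical below 0.1 rad))), for 0.1 s.
At the end, for the whole second after the job is handed in: The sound sleeve stands upright (within 0.1 rad), closed end up, on the floor of the blue tray and the shrunk one likewise in the orange tray (centre within 65 mm of the tray's centre, any place inside its walls will do), both at rest and released (horizontal distance between sleeve_a_center and keep_tray_in below 0.065 m and z of sleeve_a_center in the frame of keep_tray_in between 0.04 and 0.052 m and angle between each of sleeve_a_center, sleeve_b_center's own z axis and vertical below 0.1 rad and horizontal distance between sleeve_b_center and reject_tray_in below 0.065 m and z of sleeve_b_center in the frame of reject_tray_in between 0.04 and 0.052 m and linear speed of each of sleeve_a, sleeve_b below 0.02 m/s and angular speed of each of sleeve_a, sleeve_b below 0.2 rad/s); the robot touches nothing.
It fails at once if a sleeve is forced on the gauge (over 60 N) (contact force between any of sleeve_a, sleeve_b and gauge above 60 N).
It fails at once if the bottle is shifted by more than 30 mm (distance of tea_bottle from where it was at the start of the episode above 0.03 m).
It fails at once if the jar is shifted by more than 30 mm (distance of pill_jar from where it was at the start of the episode above 0.03 m).
It also fails if it takes over 67 s, if anything falls off the work surface, if the arm or the gripper's body presses on something with over 40 N, if the wrist force passes 120 N, or if a joint passes its speed limit or range.

### The arm

A 7-joint arm with a two-finger parallel gripper is mounted at the origin on the work surface. World frame = base frame: x ahead of the robot, y to its left, z up, the work surface at z = 0. Lengths are in m, angles in rad, forces in N, time in s.
With the tool pointing down it reaches from about 0.4 to 0.875 m from the base axis. Payload 19.3 kg.
Tool frame: the origin (TCP) lies midway between the tips of the shut fingers; the grasp point (between the pads) lies 19 mm behind it; z points along the fingers, y is the direction in which the jaws open and shut (so a half turn about z gives the same grasp; the last joint's range is limited). The gripper opens to 85 mm and grips with 20 to 120 N. Pads are 22 mm wide; open, the fingers measure 114 mm over their backs; the gripper's body (76 mm by 85 mm) begins 54 mm behind the grasp point. The pads swing forward as they close: fully open they stand 13 mm farther back than shut.
Start: joints at [-1.378, 0.521, -0.036, 1.599, 0.021, 1.021, -0.113], TCP at [0.162, 0.604, 0.231] pointing down, gripper open.
Joint ranges: [-2.91, 2.91], [-0.3, 2.13], [-1.5, 1.42], [0.17, 2.43], [-1.26, 4.41], [0.16, 1.93], [-2.52, 2.52]. Speed limits (rad/s): [1.89, 1.89, 2.39, 2.39, 3.01, 3.01, 3.01].

### API

Orientations are given as [roll, pitch, yaw] about the fixed x, y, z axes, in that order (R = Rz(yaw) Ry(pitch) Rx(roll)).
In Python, from workcell import bot, eyes gives the robot as it stands. The module is installed in compiled form; this text tells all that it offers.
- The arm moves only by the shell command python3 -m jog 'ROWS' [FORCE]. ROWS is JSON, a list of rows, each an object with "delta_pos": the shift along the world's x, y, z in mm, a list of three; "spin": the turn about the world's z in rad; "claw": the closure, from 0 (fully open) to 1 (shut). In form: [{"delta_pos": [tx, ty, tz], "spin": spin, "claw": claw}, ...]. A call has 1 to 8 rows; each row is the pose to reach, as a shift and turn from the pose measured when the call began; what a row does not reach only later rows make up. A row lasts 1/10 s, in which the tool goes at most 50 mm and 8.59 degrees, less where a joint would pass 70% of its speed; a pose out of reach is approached as far as the arm can. A call with a gripper value outside its range is refused whole. The fingers move at their own pace and stop on an object; FORCE is the grip in N (left out, the last holds). Time passes only in rows, so rows that repeat a pose let the fingers close. It gives the time, the measured TCP pose, the force and the opening at its end, in the units of the state.
- bot.observe(): the state, without advancing time (a new reading comes with each control period).
- eyes.grab_frame(name): name is "scene" or "top"; returns the picture (420x560x3 uint8, blue, green, red); there is no depth.
- eyes.camera_params(name): a dict with "fx", "fy", "cx", "cy" (pixels), "origin" and "attitude" of the camera in the world. Camera axes: x right, y up, looking along -z (the intrinsics and any distortion apply to the point x, -y, -z); pixel columns grow to the right and rows downward; lengths in m; the calibration is good to about 2 mm. A picture is of the moment at which its call begins. camera_params takes no time and is no camera call.
- bot.job_done(): hands the job in, once; it reports no verdict.
The state is a dict: "clock": time; "qpos": joint angles; "qd": joint speeds; "joint_efforts": joint torques, N m; "position": TCP position; "tool_rot": TCP orientation; "force": force on the tool from outside, world axes, zero at the start; "moment": the same for the moment, N m; "grip_width": finger opening in m.
Only numpy, scipy, OpenCV 4.12 (cv2) and the standard library are available. Lean on these libraries where they do the work, as an engineer would, in place of code of your own. Each camera call takes 0.05 s, during which the arm holds its last target. There are 200 camera calls.

## Working session

There is one attempt and no reset: what is moved stays moved. The work goes in short steps, Python scripts to look and compute and a shell command to move; the robot and the scene stay as the last step left them, time stands still between calls to the robot, and variables do not carry over. Pictures are saved under pics/ and viewed, about 8 in all and at most 12, crops included, and the job is handed in when it is done.

```bash
mkdir -p pics; python3 - <<'E'
from workcell import bot,eyes
import cv2
for n in("scene","top"):
    cv2.imwrite(f"pics/{n}0.png",eyes.grab_frame(n)); print(n,eyes.camera_params(n))
print(bot.observe())
E
```

```text
scene {'fx': 484.30239918077126, 'fy': 484.30239918077126, 'cx': 275.99333577416513, 'cy': 201.36615343950447, 'origin': array([1.12192511, 0.57114408, 0.94238484]), 'attitude': array([ 0.75193736, -0.0122499 ,  2.3463709 ])}
top {'fx': 540.0722859801695, 'fy': 540.0722859801695, 'cx': 269.9980379475867, 'cy': 214.78126177340744, 'origin': array([0.34117802, 0.01495094, 1.52735471]), 'attitude': array([ 1.19486582e-01,  1.41187569e-03, -1.55929087e+00])}
{'clock': 0.1, 'qpos': array([-1.37819218,  0.52196893, -0.03631525,  1.59993004,  0.02116908,
        1.02111028, -0.11280493]), 'qd': array([-0.00129713, -0.00309213,  0.0003485 , -0.00192281, -0.00024863,
       -0.0008437 , -0.00203471]), 'joint_efforts': array([ 2.78962441e-03, -9.28489280e+01,  1.98312499e+00, -3.70529580e+01,
        1.80404854e-02,  5.18459128e-03, -5.33487230e-05]), 'position': array([0.16232196, 0.60324443, 0.23078187]), 'tool_rot': array([-3.14056099e+00,  5.19585953e-05,  2.87874550e+00]), 'force': array([-0.01966226, -0.22738622,  0.33370145]), 'moment': array([ 0.05098508,  0.00355358, -0.02110393]), 'grip_width': 0.08545526160090662}
```

View pics/scene0.png

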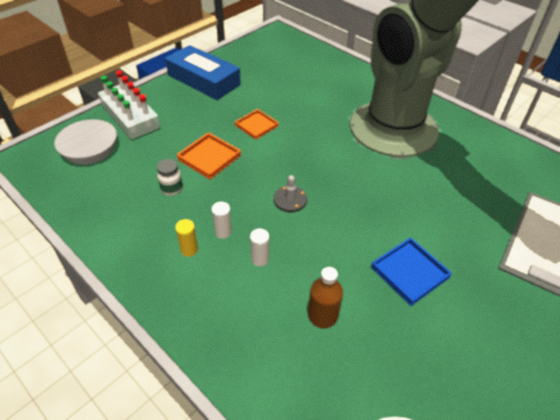

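View pics/top0.png

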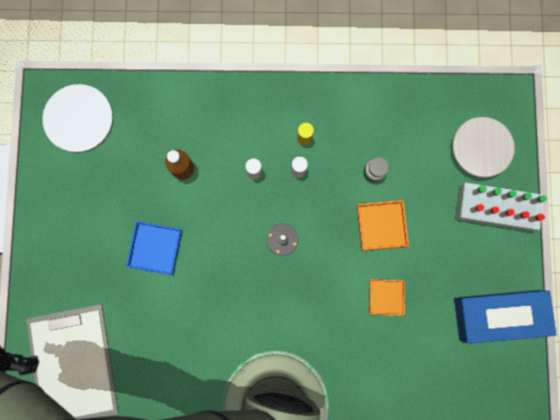

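```bash
cat > h.py <<'E'
import numpy as np,cv2
from scipy.spatial.transform import Rotation as R
from workcell import bot,eyes
def ray(n,uv):
    p=eyes.camera_params(n); d=np.array([(uv[0]-p["cx"])/p["fx"],-(uv[1]-p["cy"])/p["fy"],-1])
    return np.array(p["origin"]),R.from_euler("xyz",p["attitude"]).apply(d)
def hit(n,uv,z):
    o,d=ray(n,uv); return (o+d*(z-o[2])/d[2])
def proj(n,P):
    p=eyes.camera_params(n); c=R.from_euler("xyz",p["attitude"]).inv().apply(np.array(P)-p["origin"])
    return np.array([p["cx"]+p["fx"]*c[0]/-c[2],p["cy"]-p["fy"]*c[1]/-c[2]])
def blobs(img,lo,hi,box,amin=30):
    x0,y0,x1,y1=box
    m=cv2.inRange(cv2.cvtColor(img,cv2.COLOR_BGR2HSV),lo,hi); k=np.zeros_like(m);k[y0:y1,x0:x1]=m[y0:y1,x0:x1]
    cs,_=cv2.findContours(k,cv2.RETR_EXTERNAL,cv2.CHAIN_APPROX_NONE)
    return [c for c in cs if cv2.contourArea(c)>amin]
E
python3 - <<'E'
from h import *
t=cv2.imread("pics/top0.png");s=cv2.imread("pics/scene0.png")
def show(n,im,lab,lo,hi,box,z):
    for c in blobs(im,lo,hi,box):
        (x,y),ax,a=cv2.fitEllipse(c); mr=cv2.minAreaRect(c)
        print(n,lab,"ell",np.round([x,y,*ax],1),"->",hit(n,(x,y),z).round(4)," rect",np.round(mr[0],1),np.round(mr[1],1),round(mr[2],1),hit(n,mr[0],z).round(4))
show("top",t,"white",(0,0,150),(179,60,255),(230,140,330,190),.09)
show("top",t,"white225",(0,0,215),(179,60,255),(230,140,330,190),.09)
show("scene",s,"white",(0,0,150),(179,60,255),(205,190,280,275),.09)
show("scene",s,"white225",(0,0,215),(179,60,255),(205,190,280,275),.09)
show("top",t,"orange",(3,150,120),(18,255,255),(340,180,430,340),.022)
show("top",t,"blue",(105,150,80),(125,255,255),(110,210,200,290),.022)
show("scene",s,"orange",(3,150,120),(18,255,255),(170,100,290,185),.022)
show("scene",s,"blue",(105,150,80),(125,255,255),(360,220,460,310),.022)
show("top",t,"foot",(0,0,0),(179,90,140),(255,215,315,265),.012)
show("scene",s,"foot",(0,0,0),(179,90,140),(265,180,315,215),.012)
show("top",t,"nose",(0,0,150),(179,60,255),(270,225,300,255),.086)
for n,im in (("top",t),("scene",s)):
  print(n,[im[int(v),int(u)].tolist() for u,v in ([(254,166),(300,164),(254,176)] if n=="top" else [(221,207),(221,225),(260,235)])])
a=cv2.resize(t[120:260,230:420],None,fx=4,fy=4,interpolation=cv2.INTER_CUBIC)
cv2.imwrite("pics/crop1.png",a)
E
```

```text
top white ell [252.8 165.6  15.2  15.8] -> [0.6473 0.067  0.09  ]  rect [253.  165.5] [15. 16.] 90.0 [0.6477 0.0666 0.09  ]
top white ell [299.3 163.6  15.3  15.7] -> [ 0.6543 -0.0589  0.09  ]  rect [299.  163.5] [15. 16.] 90.0 [ 0.6546 -0.058   0.09  ]
top white225 ell [252.7 165.6  13.2  14. ] -> [0.6475 0.0673 0.09  ]  rect [253.  165.5] [13. 14.] 90.0 [0.6477 0.0666 0.09  ]
top white225 ell [299.3 163.6  13.5  13.9] -> [ 0.6543 -0.0588  0.09  ]  rect [299.  163.5] [13. 14.] 90.0 [ 0.6546 -0.058   0.09  ]
scene white ell [259.4 244.2  17.5  41.2] -> [0.6646 0.0856 0.09  ]  rect [259.5 246.5] [37. 19.] 90.0 [0.669  0.0905 0.09  ]
scene white ell [220.9 216.8  16.4  41.2] -> [ 0.6718 -0.036   0.09  ]  rect [220.  219.5] [37. 18.] 90.0 [ 0.6788 -0.031   0.09  ]
scene white225 ell [259.3 235.7  14.1  17.5] -> [0.648  0.0682 0.09  ]  rect [259. 236.] [14. 18.] 90.0 [0.649  0.0683 0.09  ]
scene white225 ell [220.3 208.2  12.8  17. ] -> [ 0.6547 -0.0574  0.09  ]  rect [220.5 208.5] [13. 17.] 90.0 [ 0.6552 -0.0563  0.09  ]
top orange ell [386.7 297.1  39.6  40.1] -> [ 0.297  -0.3051  0.02
[... 392 characters left out ...]
2 ]  rect [208.6 154.4] [40.2 53.9] 52.1 [ 0.5048 -0.2877  0.022 ]
scene orange ell [256.1 123.6  25.1  37.8] -> [ 0.31   -0.2944  0.022 ]  rect [256.2 123.4] [25.9 37. ] 59.0 [ 0.3088 -0.2951  0.022 ]
scene blue ell [410.6 270.6  54.5  69.7] -> [0.4356 0.3486 0.022 ]  rect [410.8 269.3] [63.6 51.6] 45.0 [0.4322 0.3466 0.022 ]
top foot ell [282.  239.1  32.   32.1] -> [ 0.4547 -0.0152  0.012 ]  rect [282. 239.] [32. 32.] 90.0 [ 0.4549 -0.0153  0.012 ]
scene foot ell [290.1 197.6  28.6  32.8] -> [ 0.4563 -0.0133  0.012 ]  rect [290.2 197.8] [30.8 31. ] 48.0 [ 0.4568 -0.0124  0.012 ]
top [[244, 240, 236], [244, 240, 237], [89, 98, 103]]
scene [[245, 250, 248], [144, 161, 175], [246, 250, 249]]
```

View pics/crop1.png

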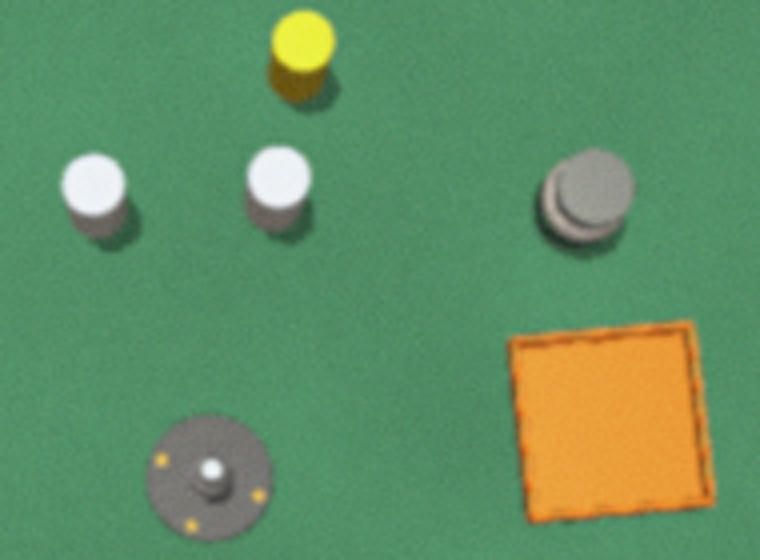

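The crop confirms it: the two white-topped cylinders at top-camera (253,166) and (299,164) are the sleeves. The yellow one at (306,131) is the decoy, and the grey-lidded one at (377,168) is wider, so it is the jar. Of the orange trays at (382,225), 47 px, and (387,297), 35 px, the first is the larger and so the right one.

```bash
python3 - <<'E'
from h import *
t=cv2.imread("pics/top0.png")
g=cv2.cvtColor(t,cv2.COLOR_BGR2GRAY)[228:246,274:292]
for lo in(170,190,210):
  ys,xs=np.where(g>lo); print(lo,len(xs),hit("top",(xs.mean()+274,ys.mean()+228),.086).round(4) if len(xs) else 0)
E
R='40'
python3 -m jog '[{"delta_pos":[486,-536,0],"spin":0.263,"claw":0},{"delta_pos":[486,-536,0],"spin":0.263,"claw":0},{"delta_pos":[486,-536,0],"spin":0.263,"claw":0},{"delta_pos":[486,-536,0],"spin":0.263,"claw":0},{"delta_pos":[486,-536,0],"spin":0.263,"claw":0},{"delta_pos":[486,-536,0],"spin":0.263,"claw":0},{"delta_pos":[486,-536,0],"spin":0.263,"claw":0},{"delta_pos":[486,-536,0],"spin":0.263,"claw":0}]' 40
```

```text
170 21 [ 0.4554 -0.0148  0.086 ]
190 14 [ 0.4555 -0.0151  0.086 ]
210 12 [ 0.4547 -0.0151  0.086 ]
clock: 0.9
position: [0.4319, 0.3053, 0.231]
tool_rot: [-3.141, -0.0, -3.141]
force: [0.4, 1.3, -0.2]
grip_width: 0.0851
```

```bash

python3 -m jog '[{"delta_pos":[216,-238,0],"spin":0,"claw":0},{"delta_pos":[216,-238,0],"spin":0,"claw":0},{"delta_pos":[216,-238,0],"spin":0,"claw":0},{"delta_pos":[216,-238,0],"spin":0,"claw":0},{"delta_pos":[216,-238,0],"spin":0,"claw":0},{"delta_pos":[216,-238,0],"spin":0,"claw":0},{"delta_pos":[216,-238,0],"spin":0,"claw":0},{"delta_pos":[216,-238,-20],"spin":0,"claw":0}]'
python3 - <<'E'
from h import *
cv2.imwrite("pics/s1.png",cv2.resize(eyes.grab_frame("scene")[120:330,160:360],None,fx=3,fy=2.8))
print(bot.observe()["position"],bot.observe()["force"])
E
```

```text
clock: 1.7
position: [0.6507, 0.0632, 0.2121]
tool_rot: [-3.139, 0.003, 3.137]
force: [-0.3, -0.5, 0.2]
grip_width: 0.0853
[0.6477621  0.06519153 0.20743853] [-0.96425941  1.43118092 -4.73610658]
```

```bash

python3 -m jog '[{"delta_pos":[0,2,-40],"spin":0,"claw":0},{"delta_pos":[0,2,-80],"spin":0,"claw":0},{"delta_pos":[0,2,-80],"spin":0,"claw":0},{"delta_pos":[0,2,-80],"spin":0,"claw":0}]'
```

```text
clock: 2.15
position: [0.6477, 0.0675, 0.1282]
tool_rot: [-3.139, -0.003, 3.14]
force: [0.4, 1.0, 0.7]
grip_width: 0.0855
```

View pics/s1.png

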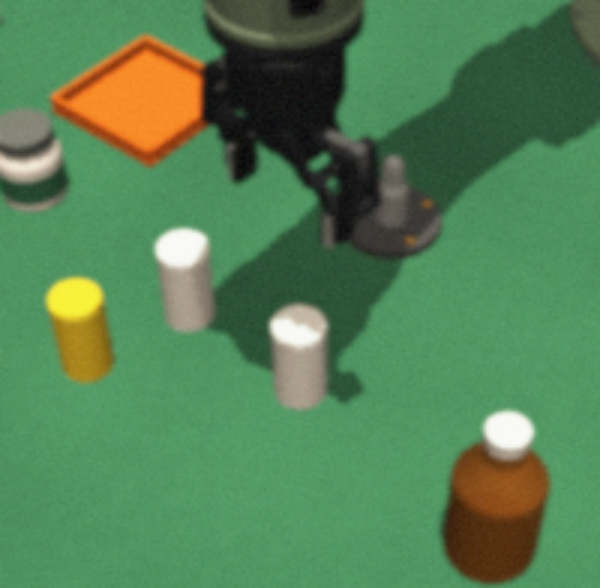

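The view shows the open gripper above the left sleeve (crop 299,355), aligned, with nothing in the way. I'll descend and grip.

```bash

python3 -m jog '[{"delta_pos":[0,0,-30],"spin":0,"claw":0},{"delta_pos":[0,0,-60],"spin":0,"claw":0},{"delta_pos":[0,0,-94],"spin":0,"claw":0},{"delta_pos":[0,0,-94],"spin":0,"claw":0},{"delta_pos":[0,0,-94],"spin":0,"claw":0}]'
python3 -m jog '[{"delta_pos":[0,0,0],"spin":0,"claw":1},{"delta_pos":[0,0,0],"spin":0,"claw":1},{"delta_pos":[0,0,0],"spin":0,"claw":1},{"delta_pos":[0,0,0],"spin":0,"claw":1},{"delta_pos":[0,0,0],"spin":0,"claw":1},{"delta_pos":[0,0,0],"spin":0,"claw":1}]' 40
```

```text
clock: 2.65
position: [0.6488, 0.0677, 0.0365]
tool_rot: [-3.14, -0.002, 3.14]
force: [0.1, -0.8, 1.2]
grip_width: 0.0851
clock: 3.25
position: [0.6497, 0.0677, 0.038]
tool_rot: [-3.14, 0.0, 3.139]
force: [-1.0, -1.6, 13.1]
grip_width: 0.0413
```

```bash

python3 -m jog '[{"delta_pos":[0,0,20],"spin":0,"claw":1},{"delta_pos":[0,0,50],"spin":0,"claw":1},{"delta_pos":[0,0,90],"spin":0,"claw":1},{"delta_pos":[-40,-18,120],"spin":0,"claw":1},{"delta_pos":[-80,-35,120],"spin":0,"claw":1},{"delta_pos":[-120,-52,120],"spin":0,"claw":1},{"delta_pos":[-155,-67,120],"spin":0,"claw":1},{"delta_pos":[-180,-78,120],"spin":0,"claw":1}]'
python3 -m jog '[{"delta_pos":[-13,-5,0],"spin":0,"claw":1},{"delta_pos":[-13,-5,0],"spin":0,"claw":1},{"delta_pos":[-13,-5,0],"spin":0,"claw":1},{"delta_pos":[-13,-5,0],"spin":0,"claw":1}]'
python3 - <<'E'
from h import *
f=eyes.grab_frame("scene");cv2.imwrite("pics/s2full.png",f)
cv2.imwrite("pics/s2.png",cv2.resize(f[100:240,220:360],None,fx=4,fy=4,interpolation=2))
o=bot.observe();print(o["position"],o["tool_rot"],o["force"],o["grip_width"])
E
```

```text
clock: 4.05
position: [0.4674, -0.0113, 0.1585]
tool_rot: [-3.14, 0.0, 3.139]
force: [1.3, -0.5, -0.9]
grip_width: 0.0412
clock: 4.45
position: [0.4553, -0.0159, 0.1587]
tool_rot: [-3.14, 0.001, 3.139]
force: [0.2, 0.5, -1.1]
grip_width: 0.0413
[ 0.4551324  -0.01591071  0.15856662] [-3.13988684e+00  8.48475584e-04  3.13930888e+00] [-0.29900831 -0.91674748 -1.04032678] 0.04152054332689931
```

View pics/s2.png

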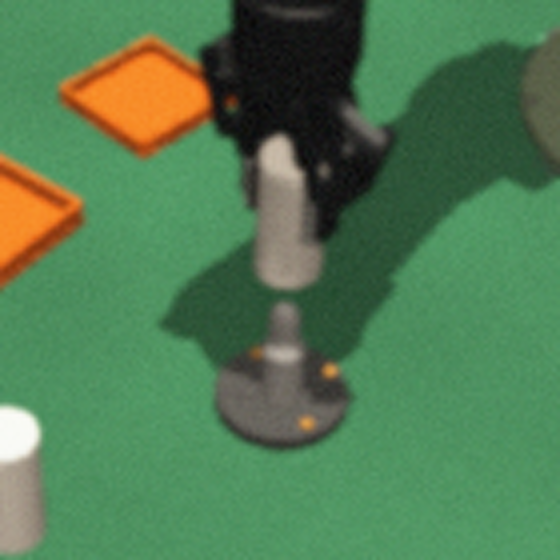

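The sleeve is upright above the pin, its mouth at crop (289,278) against a pin axis at about (285,340). That puts it about 1 px towards -x/+y, so I'll shift +2 mm in x and lower gently.

```bash

python3 -m jog '[{"delta_pos":[2,0,-8],"spin":0,"claw":1},{"delta_pos":[2,0,-16],"spin":0,"claw":1},{"delta_pos":[2,0,-24],"spin":0,"claw":1},{"delta_pos":[2,0,-32],"spin":0,"claw":1},{"delta_pos":[2,0,-40],"spin":0,"claw":1},{"delta_pos":[2,0,-46],"spin":0,"claw":1},{"delta_pos":[2,0,-50],"spin":0,"claw":1},{"delta_pos":[2,0,-50],"spin":0,"claw":1}]'
python3 -m jog '[{"delta_pos":[0,0,-3],"spin":0,"claw":1},{"delta_pos":[0,0,-6],"spin":0,"claw":1},{"delta_pos":[0,0,-9],"spin":0,"claw":1},{"delta_pos":[0,0,-12],"spin":0,"claw":1},{"delta_pos":[0,0,-12],"spin":0,"claw":1}]'
```

```text
clock: 5.3
position: [0.4569, -0.0159, 0.1081]
tool_rot: [-3.14, 0.0, 3.139]
force: [-0.1, 0.1, -0.9]
grip_width: 0.0417
clock: 5.8
position: [0.4567, -0.016, 0.0957]
tool_rot: [-3.14, -0.0, 3.139]
force: [-0.3, 0.6, -1.4]
grip_width: 0.0414
```

```bash

python3 -m jog '[{"delta_pos":[0,0,-2],"spin":0,"claw":1},{"delta_pos":[0,0,-4],"spin":0,"claw":1},{"delta_pos":[0,0,-6],"spin":0,"claw":1},{"delta_pos":[0,0,-8],"spin":0,"claw":1},{"delta_pos":[0,0,-8],"spin":0,"claw":1}]'
python3 -m jog '[{"delta_pos":[0,0,-2],"spin":0,"claw":1},{"delta_pos":[0,0,-4],"spin":0,"claw":1},{"delta_pos":[0,0,-4],"spin":0,"claw":1}]'
```

```text
clock: 6.3
position: [0.4566, -0.0159, 0.0875]
tool_rot: [-3.14, -0.001, 3.139]
force: [0.7, 0.0, -0.7]
grip_width: 0.0412
clock: 6.6
position: [0.4565, -0.0159, 0.0832]
tool_rot: [-3.14, -0.001, 3.139]
force: [0.4, -0.3, -0.1]
grip_width: 0.0412
```

```bash

python3 -m jog '[{"delta_pos":[0,0,-1],"spin":0,"claw":1},{"delta_pos":[0,0,-2],"spin":0,"claw":1},{"delta_pos":[0,0,-2],"spin":0,"claw":1}]'
python3 -m jog '[{"delta_pos":[0,0,-1],"spin":0,"claw":1},{"delta_pos":[0,0,-2],"spin":0,"claw":1},{"delta_pos":[0,0,-2],"spin":0,"claw":1}]'
```

```text
clock: 6.9
position: [0.4564, -0.0159, 0.0811]
tool_rot: [-3.14, -0.001, 3.139]
force: [0.1, -0.1, -0.8]
grip_width: 0.0412
clock: 7.2
position: [0.4564, -0.0159, 0.079]
tool_rot: [-3.14, -0.001, 3.139]
force: [0.1, 0.2, -1.4]
grip_width: 0.0417
```

```bash

python3 -m jog '[{"delta_pos":[0,0,-1],"spin":0,"claw":1},{"delta_pos":[0,0,-2],"spin":0,"claw":1},{"delta_pos":[0,0,-2],"spin":0,"claw":1}]'
python3 -m jog '[{"delta_pos":[0,0,-1],"spin":0,"claw":1},{"delta_pos":[0,0,-2],"spin":0,"claw":1},{"delta_pos":[0,0,-2],"spin":0,"claw":1}]'
```

```text
clock: 7.5
position: [0.4563, -0.0159, 0.0769]
tool_rot: [-3.14, -0.002, 3.139]
force: [-0.8, 0.7, -1.0]
grip_width: 0.0413
clock: 7.8
position: [0.4563, -0.0159, 0.0747]
tool_rot: [-3.14, -0.002, 3.139]
force: [-0.4, 0.5, -0.7]
grip_width: 0.0411
```

```bash

python3 -m jog '[{"delta_pos":[0,0,-1],"spin":0,"claw":1},{"delta_pos":[0,0,-2],"spin":0,"claw":1},{"delta_pos":[0,0,-3],"spin":0,"claw":1},{"delta_pos":[0,0,-3],"spin":0,"claw":1}]'
python3 -m jog '[{"delta_pos":[0,0,-1],"spin":0,"claw":1},{"delta_pos":[0,0,-2],"spin":0,"claw":1},{"delta_pos":[0,0,-3],"spin":0,"claw":1},{"delta_pos":[0,0,-3],"spin":0,"claw":1}]'
```

```text
clock: 8.2
position: [0.4562, -0.0159, 0.0716]
tool_rot: [-3.14, -0.002, 3.139]
force: [0.1, 0.5, -1.2]
grip_width: 0.0416
clock: 8.6
position: [0.4561, -0.016, 0.0685]
tool_rot: [-3.14, -0.002, 3.139]
force: [0.2, 0.5, -1.7]
grip_width: 0.0414
```

```bash

python3 -m jog '[{"delta_pos":[0.5,0,-3],"spin":0,"claw":1},{"delta_pos":[0.5,0,-6],"spin":0,"claw":1},{"delta_pos":[0.5,0,-9],"spin":0,"claw":1},{"delta_pos":[0.5,0,-12],"spin":0,"claw":1},{"delta_pos":[0.5,0,-14],"spin":0,"claw":1},{"delta_pos":[0.5,0,-14],"spin":0,"claw":1}]'
python3 -m jog '[{"delta_pos":[0,0,-1],"spin":0,"claw":1},{"delta_pos":[0,0,-2],"spin":0,"claw":1},{"delta_pos":[0,0,-2],"spin":0,"claw":1}]'
```

```text
clock: 9.2
position: [0.4565, -0.0159, 0.0542]
tool_rot: [-3.14, -0.003, 3.139]
force: [2.2, -0.2, -0.5]
grip_width: 0.0413
clock: 9.5
position: [0.4564, -0.0159, 0.0521]
tool_rot: [-3.14, -0.003, 3.139]
force: [0.2, -0.4, -0.8]
grip_width: 0.0413
```

```bash

python3 -m jog '[{"delta_pos":[0,0,-1],"spin":0,"claw":1},{"delta_pos":[0,0,-2],"spin":0,"claw":1},{"delta_pos":[0,0,-2],"spin":0,"claw":1}]'
python3 -m jog '[{"delta_pos":[0,0,-1],"spin":0,"claw":1},{"delta_pos":[0,0,-1],"spin":0,"claw":1}]'
python3 - <<'E'
from h import *
f=eyes.grab_frame("scene")
cv2.imwrite("pics/s3.png",cv2.resize(f[130:230,230:350],None,fx=5,fy=5,interpolation=2))
E
```

```text
clock: 9.8
position: [0.4565, -0.016, 0.0501]
tool_rot: [-3.14, -0.003, 3.139]
force: [-0.2, -0.7, 0.3]
grip_width: 0.0415
clock: 10.0
position: [0.4566, -0.0164, 0.0496]
tool_rot: [-3.139, -0.002, 3.139]
force: [-3.1, -3.2, 16.6]
grip_width: 0.0415
```

View pics/s3.png

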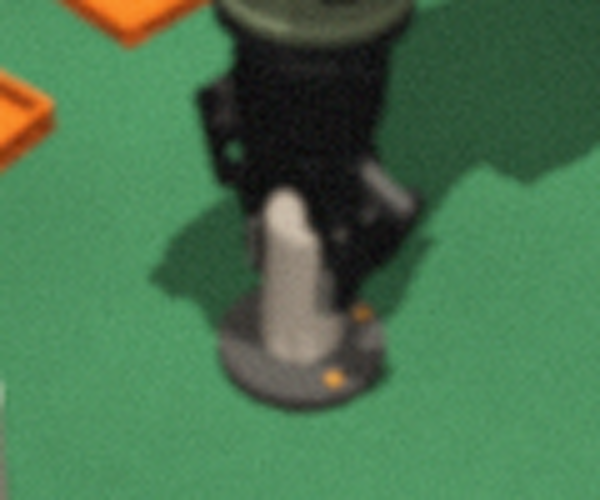

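The sleeve rests fully on the foot: its rim is at crop (300,360), and TCP z is 0.0496, the height predicted for a sound one, with firm contact at 16.6 N. It is sound, so it goes in the blue tray.

```bash

python3 -m jog '[{"delta_pos":[0,0.5,10],"spin":0,"claw":1},{"delta_pos":[0,0.5,30],"spin":0,"claw":1},{"delta_pos":[0,0.5,55],"spin":0,"claw":1},{"delta_pos":[0,0.5,80],"spin":0,"claw":1},{"delta_pos":[0,0.5,105],"spin":0,"claw":1},{"delta_pos":[-3,36,115],"spin":0,"claw":1},{"delta_pos":[-7,80,115],"spin":0,"claw":1},{"delta_pos":[-11,125,115],"spin":0,"claw":1}]'
python3 -m jog '[{"delta_pos":[-4,45,0],"spin":0,"claw":1},{"delta_pos":[-8,90,0],"spin":0,"claw":1},{"delta_pos":[-12,135,0],"spin":0,"claw":1},{"delta_pos":[-15,175,0],"spin":0,"claw":1},{"delta_pos":[-18,210,0],"spin":0,"claw":1},{"delta_pos":[-20,233,0],"spin":0,"claw":1},{"delta_pos":[-20,240,0],"spin":0,"claw":1},{"delta_pos":[-20,240,0],"spin":0,"claw":1}]'
python3 -m jog '[{"delta_pos":[0,0,-30],"spin":0,"claw":1},{"delta_pos":[0,0,-60],"spin":0,"claw":1},{"delta_pos":[0,0,-85],"spin":0,"claw":1},{"delta_pos":[0,0,-105],"spin":0,"claw":1},{"delta_pos":[0,0,-110],"spin":0,"claw":1},{"delta_pos":[0,0,-110],"spin":0,"claw":1}]'
```

```text
clock: 10.85
position: [0.4455, 0.1098, 0.1656]
tool_rot: [-3.14, -0.001, 3.137]
force: [-0.1, 0.6, -0.8]
grip_width: 0.0414
clock: 11.65
position: [0.4252, 0.3503, 0.1658]
tool_rot: [-3.14, -0.001, 3.139]
force: [0.3, -0.5, -0.8]
grip_width: 0.0417
clock: 12.25
position: [0.4254, 0.3491, 0.0558]
tool_rot: [-3.139, -0.001, 3.138]
force: [-0.1, -0.4, -0.2]
grip_width: 0.0419
```

```bash

python3 -m jog '[{"delta_pos":[0,0,-5],"spin":0,"claw":1},{"delta_pos":[0,0,-9],"spin":0,"claw":1},{"delta_pos":[0,0,-12],"spin":0,"claw":1},{"delta_pos":[0,0,-12],"spin":0,"claw":1}]'
python3 -m jog '[{"delta_pos":[0,0,-0.5],"spin":0,"claw":1},{"delta_pos":[0,0,-1],"spin":0,"claw":1}]' 20
```

```text
clock: 12.65
position: [0.4253, 0.3491, 0.0437]
tool_rot: [-3.139, -0.001, 3.138]
force: [-0.4, -0.7, -1.2]
grip_width: 0.042
clock: 12.85
position: [0.4254, 0.3492, 0.0428]
tool_rot: [-3.139, -0.001, 3.138]
force: [0.2, -0.2, 1.8]
grip_width: 0.0413
```

```bash

python3 -m jog '[{"delta_pos":[0,0,0],"spin":0,"claw":0.3},{"delta_pos":[0,0,0],"spin":0,"claw":0},{"delta_pos":[0,0,0],"spin":0,"claw":0},{"delta_pos":[0,0,0],"spin":0,"claw":0},{"delta_pos":[0,0,0],"spin":0,"claw":0},{"delta_pos":[0,0,25],"spin":0,"claw":0},{"delta_pos":[0,0,60],"spin":0,"claw":0},{"delta_pos":[0,0,100],"spin":0,"claw":0}]'
python3 -m jog '[{"delta_pos":[0,0,40],"spin":0,"claw":0},{"delta_pos":[15,-27,70],"spin":0,"claw":0},{"delta_pos":[38,-67,70],"spin":0,"claw":0},{"delta_pos":[61,-108,70],"spin":0,"claw":0},{"delta_pos":[84,-149,70],"spin":0,"claw":0},{"delta_pos":[107,-190,70],"spin":0,"claw":0},{"delta_pos":[130,-231,70],"spin":0,"claw":0},{"delta_pos":[153,-272,70],"spin":0,"claw":0}]'
python3 - <<'E'
from h import *
f=eyes.grab_frame("scene");cv2.imwrite("pics/s4.png",cv2.resize(f[160:330,180:480],None,fx=2.6,fy=2.6))
E
```

```text
clock: 13.65
position: [0.4249, 0.3488, 0.1434]
tool_rot: [-3.138, -0.003, 3.138]
force: [0.6, 0.7, 0.6]
grip_width: 0.0854
clock: 14.45
position: [0.5785, 0.0749, 0.2135]
tool_rot: [-3.138, -0.002, 3.138]
force: [-0.2, 0.8, 0.4]
grip_width: 0.0856
```

View pics/s4.png

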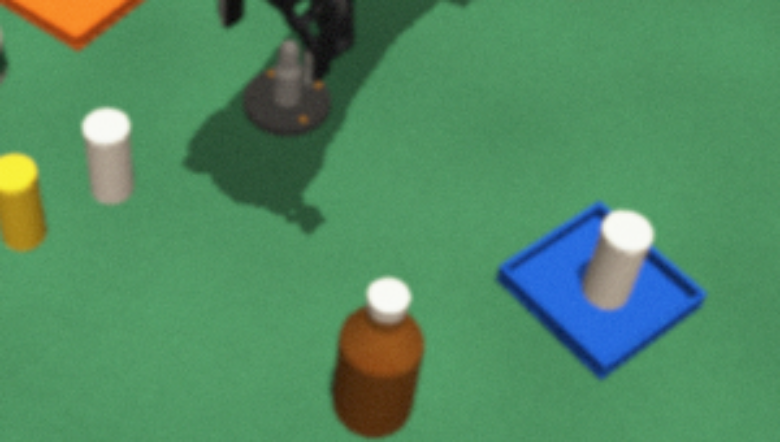

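```bash

python3 - <<'E'
from h import *
for P in ([.424,.349,.095],[.424,.349,.005]): print((proj("scene",P)-[180,160])*2.6)
E
python3 -m jog '[{"delta_pos":[23,-41,0],"spin":0,"claw":0},{"delta_pos":[46,-82,0],"spin":0,"claw":0},{"delta_pos":[65,-115,0],"spin":0,"claw":0},{"delta_pos":[76,-133,0],"spin":0,"claw":0},{"delta_pos":[76,-133,-20],"spin":0,"claw":0},{"delta_pos":[76,-133,-50],"spin":0,"claw":0},{"delta_pos":[76,-133,-80],"spin":0,"claw":0},{"delta_pos":[76,-133,-80],"spin":0,"claw":0}]'
```

```text
[626.26210761 230.08481229]
[603.20834778 291.23035147]
clock: 15.3
position: [0.6553, -0.066, 0.1299]
tool_rot: [-3.134, -0.007, 3.131]
force: [0.2, 0.6, -0.7]
grip_width: 0.0853
```

The sleeve in the blue tray stands upright: its top is seen at (627,230) and predicted at (626,230). The TCP reads y=-0.066, so I'll let it settle before going down.

```bash

python3 -m jog '[{"delta_pos":[-1,8,0],"spin":0,"claw":0},{"delta_pos":[-1,8,0],"spin":0,"claw":0},{"delta_pos":[-1,8,0],"spin":0,"claw":0}]'
```

```text
clock: 15.6
position: [0.655, -0.0575, 0.1314]
tool_rot: [-3.134, -0.005, 3.131]
force: [-0.1, -0.7, 0.6]
grip_width: 0.0852
```

```bash

python3 -m jog '[{"delta_pos":[0,0,-30],"spin":0,"claw":0},{"delta_pos":[0,0,-60],"spin":0,"claw":0},{"delta_pos":[0,0,-94],"spin":0.01,"claw":0},{"delta_pos":[0,0,-94],"spin":0.01,"claw":0},{"delta_pos":[0,0,-94],"spin":0.01,"claw":0}]'
python3 -m jog '[{"delta_pos":[0,0,0],"spin":0,"claw":1},{"delta_pos":[0,0,0],"spin":0,"claw":1},{"delta_pos":[0,0,0],"spin":0,"claw":1},{"delta_pos":[0,0,0],"spin":0,"claw":1},{"delta_pos":[0,0,0],"spin":0,"claw":1},{"delta_pos":[0,0,0],"spin":0,"claw":1}]' 40
```

```text
clock: 16.1
position: [0.6554, -0.0577, 0.0386]
tool_rot: [-3.134, -0.004, 3.141]
force: [-0.2, 0.0, 0.6]
grip_width: 0.0853
clock: 16.7
position: [0.6563, -0.0578, 0.04]
tool_rot: [-3.134, -0.002, 3.141]
force: [-0.3, 0.2, 10.8]
grip_width: 0.042
```

```bash

python3 -m jog '[{"delta_pos":[0,0,20],"spin":0,"claw":1},{"delta_pos":[0,0,50],"spin":0,"claw":1},{"delta_pos":[0,0,90],"spin":0,"claw":1},{"delta_pos":[-40,8,120],"spin":0,"claw":1},{"delta_pos":[-80,16,120],"spin":0,"claw":1},{"delta_pos":[-120,25,120],"spin":0,"claw":1},{"delta_pos":[-155,33,120],"spin":0,"claw":1},{"delta_pos":[-180,38,120],"spin":0,"claw":1}]'
python3 -m jog '[{"delta_pos":[-12,3,0],"spin":0,"claw":1},{"delta_pos":[-12,3,0],"spin":0,"claw":1},{"delta_pos":[-12,3,0],"spin":0,"claw":1},{"delta_pos":[-12,3,0],"spin":0,"claw":1}]'
python3 - <<'E'
from h import *
f=eyes.grab_frame("scene")
cv2.imwrite("pics/s5.png",cv2.resize(f[100:240,220:360],None,fx=4,fy=4,interpolation=2))
E
```

```text
clock: 17.5
position: [0.4742, -0.0194, 0.1606]
tool_rot: [-3.134, -0.002, 3.141]
force: [-0.2, 1.0, -0.5]
grip_width: 0.0414
clock: 17.9
position: [0.463, -0.0165, 0.1607]
tool_rot: [-3.134, -0.001, 3.141]
force: [0.3, -0.9, -0.1]
grip_width: 0.0422
```

View pics/s5.png

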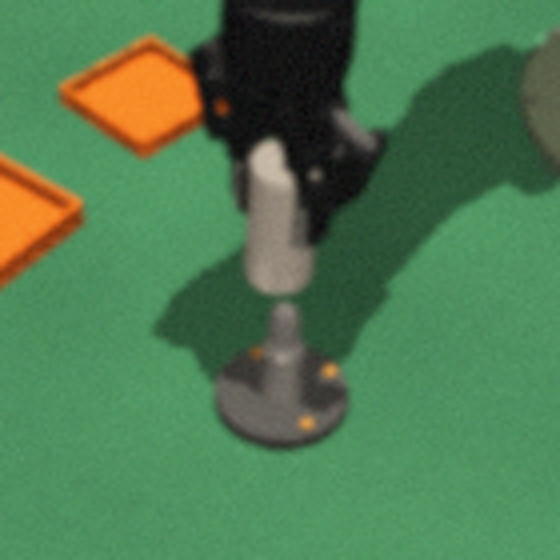

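The sleeve is held upright, its mouth at crop (280,280) and the pin at (285,330), so it still needs about 6 mm towards -x, as the TCP reading says. I'll correct that, then lower.

```bash

python3 -m jog '[{"delta_pos":[-6.5,1,0],"spin":0,"claw":1},{"delta_pos":[-6.5,1,-8],"spin":0,"claw":1},{"delta_pos":[-6.5,1,-16],"spin":0,"claw":1},{"delta_pos":[-6.5,1,-26],"spin":0,"claw":1},{"delta_pos":[-6.5,1,-36],"spin":0,"claw":1},{"delta_pos":[-6.5,1,-44],"spin":0,"claw":1},{"delta_pos":[-6.5,1,-50],"spin":0,"claw":1},{"delta_pos":[-6.5,1,-50],"spin":0,"claw":1}]'
python3 -m jog '[{"delta_pos":[0,0,-3],"spin":0,"claw":1},{"delta_pos":[0,0,-6],"spin":0,"claw":1},{"delta_pos":[0,0,-9],"spin":0,"claw":1},{"delta_pos":[0,0,-12],"spin":0,"claw":1},{"delta_pos":[0,0,-14],"spin":0,"claw":1},{"delta_pos":[0,0,-14],"spin":0,"claw":1}]'
python3 -m jog '[{"delta_pos":[0,0,-2],"spin":0,"claw":1},{"delta_pos":[0,0,-4],"spin":0,"claw":1},{"delta_pos":[0,0,-6],"spin":0,"claw":1},{"delta_pos":[0,0,-6],"spin":0,"claw":1}]'
```

```text
clock: 18.75
position: [0.456, -0.0156, 0.1097]
tool_rot: [-3.134, -0.003, 3.141]
force: [0.2, -0.0, 0.1]
grip_width: 0.0419
clock: 19.35
position: [0.4559, -0.0156, 0.0955]
tool_rot: [-3.134, -0.003, 3.141]
force: [1.2, -0.4, -1.0]
grip_width: 0.0417
clock: 19.75
position: [0.4558, -0.0156, 0.0893]
tool_rot: [-3.134, -0.003, 3.141]
force: [-0.4, -0.4, -0.3]
grip_width: 0.0418
```

```bash

python3 -m jog '[{"delta_pos":[0.5,0,-1],"spin":0,"claw":1},{"delta_pos":[0.5,0,-2],"spin":0,"claw":1},{"delta_pos":[0.5,0,-3],"spin":0,"claw":1},{"delta_pos":[0.5,0,-3],"spin":0,"claw":1}]'
python3 -m jog '[{"delta_pos":[0,0,-1],"spin":0,"claw":1},{"delta_pos":[0,0,-2],"spin":0,"claw":1},{"delta_pos":[0,0,-2],"spin":0,"claw":1}]'
```

```text
clock: 20.15
position: [0.4562, -0.0155, 0.0861]
tool_rot: [-3.134, -0.004, 3.141]
force: [0.4, 0.0, 0.2]
grip_width: 0.0419
clock: 20.45
position: [0.4563, -0.0155, 0.0841]
tool_rot: [-3.134, -0.004, 3.141]
force: [-0.3, 0.7, -0.5]
grip_width: 0.0418
```

```bash

python3 -m jog '[{"delta_pos":[0,0,-0.5],"spin":0,"claw":1},{"delta_pos":[0,0,-0.5],"spin":0,"claw":1}]'
```

```text
clock: 20.65
position: [0.4564, -0.0154, 0.0836]
tool_rot: [-3.134, -0.003, 3.141]
force: [1.2, 1.0, 0.9]
grip_width: 0.0417
```

```bash

python3 -m jog '[{"delta_pos":[0,0,-0.5],"spin":0,"claw":1},{"delta_pos":[0,0,-0.5],"spin":0,"claw":1}]'
```

```text
clock: 20.85
position: [0.4565, -0.0154, 0.0831]
tool_rot: [-3.134, -0.003, 3.141]
force: [1.4, 1.7, 1.2]
grip_width: 0.0415
```

```bash

python3 -m jog '[{"delta_pos":[0,0,-0.5],"spin":0,"claw":1},{"delta_pos":[0,0,-0.5],"spin":0,"claw":1}]'
```

```text
clock: 21.05
position: [0.4567, -0.0152, 0.0826]
tool_rot: [-3.134, -0.003, 3.141]
force: [0.5, 2.6, 1.3]
grip_width: 0.0415
```

```bash

python3 -m jog '[{"delta_pos":[0,0.3,-0.6],"spin":0,"claw":1},{"delta_pos":[0,0.3,-0.6],"spin":0,"claw":1}]'

```

```text
clock: 21.25
position: [0.4567, -0.0149, 0.082]
tool_rot: [-3.134, -0.003, 3.141]
force: [1.3, 1.6, 2.5]
grip_width: 0.0416
```

```bash

python3 -m jog '[{"delta_pos":[0,0.3,-0.6],"spin":0,"claw":1},{"delta_pos":[0,0.3,-0.6],"spin":0,"claw":1}]'

```

```text
clock: 21.45
position: [0.4569, -0.0147, 0.0816]
tool_rot: [-3.134, -0.002, 3.141]
force: [0.3, 0.0, 7.0]
grip_width: 0.0416
```

This one stops with 7 N of vertical force and no side force at TCP 0.0816, which puts its centre about 75 mm above the seat. That is the taper stop, so it is shrunk and goes in the larger orange tray.

```bash

python3 -m jog '[{"delta_pos":[0,0,0],"spin":0,"claw":1},{"delta_pos":[0,0,10],"spin":0,"claw":1},{"delta_pos":[0,0,30],"spin":0,"claw":1},{"delta_pos":[0,0,55],"spin":0,"claw":1},{"delta_pos":[0,0,80],"spin":0,"claw":1},{"delta_pos":[5,-35,85],"spin":0,"claw":1},{"delta_pos":[11,-75,85],"spin":0,"claw":1},{"delta_pos":[17,-115,85],"spin":0,"claw":1}]'
python3 -m jog '[{"delta_pos":[6,-40,0],"spin":0,"claw":1},{"delta_pos":[12,-80,0],"spin":0,"claw":1},{"delta_pos":[18,-120,0],"spin":0,"claw":1},{"delta_pos":[23,-150,0],"spin":0,"claw":1},{"delta_pos":[25,-165,0],"spin":0,"claw":1},{"delta_pos":[25,-165,0],"spin":0,"claw":1}]'
python3 -m jog '[{"delta_pos":[0,0,-30],"spin":0,"claw":1},{"delta_pos":[0,0,-60],"spin":0,"claw":1},{"delta_pos":[0,0,-85],"spin":0,"claw":1},{"delta_pos":[0,0,-105],"spin":0,"claw":1},{"delta_pos":[0,0,-110],"spin":0,"claw":1},{"delta_pos":[0,0,-110],"spin":0,"claw":1}]'
```

```text
clock: 22.25
position: [0.4739, -0.131, 0.1675]
tool_rot: [-3.134, -0.002, -3.141]
force: [1.4, 0.2, -1.3]
grip_width: 0.0419
clock: 22.85
position: [0.4982, -0.2977, 0.1676]
tool_rot: [-3.134, -0.002, 3.139]
force: [0.3, 0.7, -0.8]
grip_width: 0.0419
clock: 23.45
position: [0.4981, -0.2966, 0.0576]
tool_rot: [-3.134, -0.003, 3.14]
force: [-0.2, 0.2, -0.0]
grip_width: 0.0416
```

```bash

python3 -m jog '[{"delta_pos":[0,0,-4],"spin":0,"claw":1},{"delta_pos":[0,0,-8],"spin":0,"claw":1},{"delta_pos":[0,0,-11],"spin":0,"claw":1},{"delta_pos":[0,0,-11],"spin":0,"claw":1}]'
python3 -m jog '[{"delta_pos":[0,0,-0.8],"spin":0,"claw":1},{"delta_pos":[0,0,-1.6],"spin":0,"claw":1},{"delta_pos":[0,0,-1.6],"spin":0,"claw":1}]' 20

```

```text
clock: 23.85
position: [0.498, -0.2965, 0.0465]
tool_rot: [-3.135, -0.003, 3.14]
force: [-0.1, 0.4, -0.0]
grip_width: 0.0417
clock: 24.15
position: [0.4981, -0.2967, 0.0451]
tool_rot: [-3.134, -0.003, 3.14]
force: [-0.5, -0.1, 1.3]
grip_width: 0.0418
```

Contact at the predicted height. I'll release, retreat and check.

```bash

python3 -m jog '[{"delta_pos":[0,0,0],"spin":0,"claw":0.3},{"delta_pos":[0,0,0],"spin":0,"claw":0},{"delta_pos":[0,0,0],"spin":0,"claw":0},{"delta_pos":[0,0,0],"spin":0,"claw":0},{"delta_pos":[0,0,0],"spin":0,"claw":0},{"delta_pos":[0,0,25],"spin":0,"claw":0},{"delta_pos":[0,0,60],"spin":0,"claw":0},{"delta_pos":[0,0,100],"spin":0,"claw":0}]'
python3 -m jog '[{"delta_pos":[0,0,50],"spin":0,"claw":0},{"delta_pos":[0,30,100],"spin":0,"claw":0},{"delta_pos":[0,75,100],"spin":0,"claw":0},{"delta_pos":[0,120,100],"spin":0,"claw":0},{"delta_pos":[0,165,100],"spin":0,"claw":0},{"delta_pos":[0,210,100],"spin":0,"claw":0},{"delta_pos":[0,220,100],"spin":0,"claw":0},{"delta_pos":[0,220,100],"spin":0,"claw":0}]'
python3 - <<'E'
from h import *
cv2.imwrite("pics/s6.png",eyes.grab_frame("scene"))
for P in ([.4963,-.297,.095],[.4963,-.297,.005],[.424,.349,.095]): print(proj("scene",P))
E
```

```text
clock: 24.95
position: [0.4975, -0.2963, 0.1456]
tool_rot: [-3.135, -0.005, 3.14]
force: [-0.7, 0.6, 0.9]
grip_width: 0.0851
clock: 25.75
position: [0.4976, -0.0745, 0.2457]
tool_rot: [-3.136, -0.005, -3.14]
force: [0.5, -0.7, 0.3]
grip_width: 0.0856
[206.3921895  131.50461897]
[209.27180627 155.99211398]
[420.87004139 248.49415857]
```

View pics/s6.png

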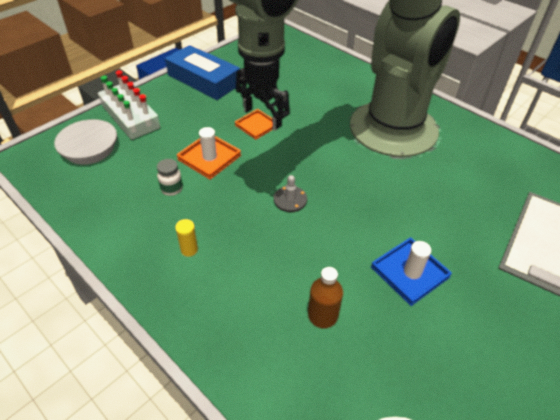

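Both sleeves stand upright in their trays: the orange one's top is at (207,132), predicted (206,132), and the blue one's at (420,249), predicted (421,248). The bottle and jar have not moved and the gripper is clear.

```bash
python3 -c "
from workcell import bot
print(bot.job_done())"
```

```text
the job is handed in; nothing more can be done
None
```

I gauged both sleeves, put each in the tray it belongs in, and handed the job in after about 26 s of robot time.

- **Left sleeve:** it slid all the way onto the gauge's foot with no resistance, so it is sound and went in the blue tray. Contact with the foot briefly reached 16.6 N, above the suggested 5 to 8 N but well under the 60 N limit.
- **Right sleeve:** it stopped at the taper with its centre about 75 mm above the seat, against about 76 mm expected for a shrunk one. The force was 7 N. It went in the larger orange tray.
- **Last checks:** in the final picture both sleeves stand upright and released, with their tops within about 1 px of where they should appear. The bottle and jar look unmoved, and the gripper was clear of everything.

No check failed. The only disagreement was the TCP reading a few mm off target on two approaches to the right sleeve's grasp and to the pin; I corrected both before lowering.

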